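Fit a bearing sleeve and hold a plunger gauge on it

ROBOT

A 6-joint arm with a two-finger parallel gripper is mounted at the origin on the work surface; the furniture and walls round the work are solid. World frame = base frame: x ahead of the robot, y to its left, z up, the work surface at z = 0. Lengths are in m, angles in rad, forces in N, time in s.
With the tool pointing down it reaches from about 0.275 to 0.75 m from the base axis. Payload 10.2 kg.
Tool frame: the origin (TCP) lies at the very end of the fingers, on their centre line; the grasp point (between the pads) lies 19 mm behind it; z points along the fingers, y is the direction in which the jaws open and shut (so a half turn about z gives the same grasp; the last joint's range is limited). The gripper opens to 85 mm and grips with 20 to 120 N. Pads are 22 mm wide; open, the fingers measure 114 mm over their backs; the gripper's body (76 mm by 85 mm) begins 54 mm behind the grasp point. The pads swing forward as they close: fully open they stand 13 mm farther back than shut.
Start: joints at [0.447, 0.313, 1.498, -0, 1.331, -0.223], TCP at [0.412, 0.326, 0.231] pointing down, gripper open.
Joint ranges: [-2.94, 2.94], [-0.97, 2.17], [0.19, 2.56], [-1.23, 4.37], [0.02, 3.11], [-2.88, 2.88]. Speed limits (rad/s): [2.39, 2.39, 3.01, 3.14, 3.14, 3.14].

INTERFACE

Orientations are given as a 3x3 rotation matrix whose columns are the frame's x, y, z axes.
In Python, from cell import bot, viewer, spotter gives the robot as it stands.
- The arm moves only by the tool arm_command, never from a script. Its argument "targets" is text: rows parted by semicolons, each of 4 numbers parted by spaces: the shift along the world's x, y, z in cm, then the turn about the world's z in degrees. A call has 1 to 12 rows; each row shifts and turns the commanded pose from where the row before left it; what a row does not reach is not made up. A row lasts 1/10 s, in which the tool goes at most 50 mm and 8.59 degrees, less where a joint would pass 70% of its speed; a pose out of reach is approached as far as the arm can. A call with a gripper value outside its range is refused whole. "grip" is the finger opening in cm, from 0 to 8.54, set as the call begins (left out, the last holds). The fingers move at their own pace and stop on an object; the grip force is fixed at half the most. Time passes only in rows, so rows that do not move let the fingers close. It gives the time, the measured TCP pose, the force and the opening at its end, in the units of the state.
- bot.sense(): the state, without advancing time (a new reading comes with each control period).
- viewer.camera(name): name is "side" or "top"; returns a dict with "img" (384x512x3 uint8, blue, green, red), "mtx" (3x3 intrinsics, pixels), "cam_to_world" (4x4, takes a point from camera to world coordinates). Camera axes: x right, y down, z forward; pixel columns grow to the right and rows downward; lengths in m; the calibration is good to about 2 mm. A picture is of the moment at which its call begins. There is no depth.
- bot.sign_off(): hands the job in, once; it reports no verdict.
Trained networks look in a picture, given as the dict that the camera call returned (one of the last four; its "shot" number tells which), for a name from the list of things; names that differ only in an ending like _2 or _b are one class to them, and where a whole thing is asked for, a point or a joint stands for the part that bears it (a point fixed in the world has none). Each returns a list of dicts, best first, with "conf" (0 to 1); they miss things now and then, are a little off and sometimes report something else, mostly with a low value. They report only what shows in the picture. A call takes as long as a camera call. They do not tell look-alikes from the thing itself.
- spotter.search_frame(query, picture): "location" ([x, y, z] in m, in world coordinates, good to about 4 mm: the middle of the surface that is visible of it).
- spotter.outline_of(query, picture): "pixels" (384x512 bool, what is visible of it).
The state is a dict: "t": time; "joints": joint angles; "dq": joint speeds; "joint_efforts": joint torques, N m; "tcp_pos": TCP position; "tool_rot": TCP orientation; "force": force on the tool from outside, world axes, zero at the start; "torque": the same for the moment, N m; "width": finger opening in m.
Only numpy, scipy, OpenCV 4.12 (cv2) and the standard library are available. Lean on these libraries where they do the work, as an engineer would, in place of code of your own. Each camera call takes 0.05 s, during which the arm holds its last target.

TASK

Push the flanged steel sleeve, flange down, fully home on the spigot of the aluminium base plate and let go of it. Then take the plunger gauge from its wooden holder and hold it upright with its tip on the middle of the small round raised land on the sleeve's flange, pressing lightly so that the plunger goes in about half its travel and never to its stop; finish there, with the gripper still holding the gauge motionless. Leave the tape roll, bearing post, rubber foot and marker where they are.

Things in the scene. Friction and masses are not known exactly. Their poses are not given: they have to be found in the camera images.
- spindle_base: aluminium plate 110 x 110 x 12 mm fixed to the bench, with an upright steel spigot in the middle: 20 mm diameter, 30 mm high above the plate, the top 5 mm tapered to 13 mm diameter. Origin: centre of the underside, on the spigot's axis; z up. The plate's top is at z = 12 mm, the spigot's top at z = 42 mm. Four flat screw heads near the corners stand 0.7 mm proud
- sleeve: loose steel flanged sleeve, 0.14 to 0.28 kg, standing on its flange on a fixed plywood board 12 mm thick: tube 32 mm outside diameter, bore 22.4 mm right through, 40 mm high over all, with a flange 70 mm in diameter and 8 mm thick at its foot. Origin: centre of the underside, on the bore's axis; z up along the bore. Fully home, its underside lies on the plate. It fits at any yaw
- land (a point): middle of the top of the small round raised land (14 mm diameter, 2 mm high, with a dark dot in its middle) on the sleeve's flange, 26 mm from the bore's axis along the sleeve's own +x, 10 mm above the sleeve's underside; moves with the sleeve. The rest of the flange is plain
- gauge_holder: wooden block 80 x 80 mm, 63 mm high, fixed to the bench, with an upright through hole of 15 mm diameter in the middle that holds the gauge by its stem. Origin: centre of the underside
- gauge: plunger gauge, 0.19 kg, upright in the holder, body resting on the block. Origin: the unpressed plunger's tip (8 mm above the bench in the holder); z up. Plunger z = 0 to 20 mm, steel stem (12 mm diameter) 20 to 55 mm, grey body 55 to 135 mm, 30 mm thick (own x, grip across this, 20 to 30 mm below its top) by 44 mm (own y), black button to 141 mm. Lift over 60 mm straight up to clear the block
- gauge_tip (a point): the lowest point of the plunger's round tip (7 mm ball on a 5 mm rod), moves with the plunger; a narrow dark band round the rod is 11 to 13 mm above it
- plunger (a joint): how far the plunger is pushed in: 0 out, 0.015 m (15 mm) at its stop; spring of 400 N/m with no preload, so 3 N at half travel (7.5 mm)
- tape_roll: bystander: loose roll of black tape, 63 mm diameter, 19 mm high; origin at the centre of its underside
- bearing_post: bystander: loose knurled black post, 36 mm diameter, 31 mm high; origin at the centre of its underside
- damper_foot: bystander: loose black rubber foot, 40 mm diameter, 21 mm high; origin at the centre of its underside
- marker: bystander: loose black marker pen, 130 mm long along its own x, 17 mm thick; origin at the centre of its underside
There are look-alikes about, which are no part of the job. Several things have the shape of the sleeve; the one meant has the colours described above.

How it is judged:
On the way, in this order (a step that is already met when the one before it is completed fails the run):
1. the sleeve is fully home on the spigot and let go of, the gauge still in its holder (z of sleeve in the frame of spindle_base between 0.009 and 0.0145 m and horizontal distance between sleeve and spindle_base below 0.004 m and angle between sleeve's own z axis and vertical below 0.06 rad and contact force between the fingers and sleeve below 0.1 N and horizontal distance between gauge and gauge_holder below 0.012 m), for 0.2 s.
2. the gauge is taken out of its holder by the gripper (contact force between the fingers and gauge above 1 N and contact force between gauge and gauge_holder below 0.05 N and height (world z) of gauge above 0.045 m), for 0.2 s.
At the end, for the whole second after the job is handed in: Sleeve home on the spigot (within 2.5 mm of the plate, 4 mm of the axis, upright to 3.4 deg), not touched by the fingers; gauge held still in the gripper, upright to 5.7 deg, tip within 5 mm of the land's middle, pressing the sleeve with 0.5 to 6 N, plunger 4 to 11.5 mm in, clear of the base (z of sleeve in the frame of spindle_base between 0.009 and 0.0145 m and horizontal distance between sleeve and spindle_base below 0.004 m and angle between sleeve's own z axis and vertical below 0.06 rad and horizontal distance between gauge_tip and land below 0.005 m and contact force between gauge and sleeve between 0.5 and 6 N and value of joint plunger between 0.004 and 0.0115 m and angle between gauge's own z axis and vertical below 0.1 rad and contact force between the fingers and gauge above 1 N and contact force between the fingers and sleeve below 0.1 N and contact force between gauge and spindle_base below 0.05 N and linear speed of gauge below 0.01 m/s); the arm keeps its last pose, push and grip.
It fails at once if the plunger is driven to its stop (value of joint plunger above 0.0147 m).
It fails at once if the roll of black tape is moved by more than 30 mm (distance of tape_roll from where it was at the start of the episode above 0.03 m).
It fails at once if the knurled bearing post is moved by more than 30 mm (distance of bearing_post from where it was at the start of the episode above 0.03 m).
It fails at once if the rubber foot is moved by more than 30 mm (distance of damper_foot from where it was at the start of the episode above 0.03 m).
It fails at once if the marker pen is moved by more than 30 mm (distance of marker from where it was at the start of the episode above 0.03 m).
It also fails if it takes over 64 s, if anything falls off the work surface, if the arm or the gripper's body presses on something with over 40 N, if the wrist force passes 120 N, or if a joint passes its speed limit or range.

## Working session

There is one attempt and no reset: what is moved stays moved. The work goes in short steps, Python scripts to look and compute and a tool call to move; the robot and the scene stay as the last step left them, time stands still between calls to the robot, and variables do not carry over. Pictures are saved under pics/ and viewed, and the job is handed in when it is done.

Besides the shell and the picture viewer there is one more tool, called after ">>>" as name(argument=value, ...) on one line, values as JSON. arm_command: Moves the arm, as the interface text tells. Its arguments: {"type":"object","properties":{"targets":{"type":"string"},"grip":{"type":"number"}},"required":["targets"]}

```bash
ls; mkdir -p pics
python3 - <<'E'
from cell import bot, viewer, spotter
import cv2,numpy as np
for n in ("side","top"):
    c=viewer.camera(n); cv2.imwrite(f"pics/{n}0.png",c["img"]); print(n,c["mtx"].round(1).tolist(),c["cam_to_world"].round(3).tolist())
    for q in ["sleeve","spindle_base","gauge","gauge_holder","land","tape_roll","bearing_post","damper_foot","marker"]:
        print(q,[(round(d["conf"],2),np.round(d["location"],3).tolist()) for d in spotter.search_frame(q,c)][:4])
s=bot.sense();print(s)
E
```

```text
pics
side [[478.2, 0.0, 251.9], [0.0, 478.2, 192.9], [0.0, 0.0, 1.0]] [[0.668, 0.623, -0.406, 1.116], [0.744, -0.56, 0.365, -0.471], [0.0, -0.546, -0.838, 1.223], [0.0, 0.0, 0.0, 1.0]]
sleeve [(0.78, [0.351, -0.168, 0.014]), (0.38, [0.499, -0.186, 0.019])]
spindle_base [(0.74, [0.448, 0.285, 0.013]), (0.49, [0.696, -0.127, 0.016])]
gauge [(0.59, [0.653, 0.041, 0.124])]
gauge_holder [(0.74, [0.668, 0.033, 0.061])]
land [(0.76, [0.346, -0.167, 0.01]), (0.57, [0.497, -0.187, 0.024])]
tape_roll [(0.79, [0.393, -0.014, 0.02])]
bearing_post [(0.69, [0.704, 0.177, 0.027])]
damper_foot [(0.55, [0.7, -0.124, 0.014])]
marker []
top [[383.8, 0.0, 259.6], [0.0, 383.8, 184.4], [0.0, 0.0, 1.0]] [[0.015, -0.994, 0.113, 0.44], [-1.0, -0.017, -0.022, 0.028], [0.024, -0.112, -0.993, 0.91], [0.0, 0.0, 0.0, 1.0]]
sleeve [(0.75, [0.34, -0.17, 0.008]), (0.6, [0.499, -0.211, 0.022])]
spindle_base [(0.7, [0.446, 0.291, 0.013])]
gauge [(0.72, [0.635, 0.052, 0.14])]
gauge_holder [(0.69, [0.622, 0.05, 0.064])]
land [(0.75, [0.5, -0.209, 0.017]), (0.61, [0.339, -0.166, 0.012])]
tape_roll [(0.96, [0.398, -0.012,
[... 207 characters left out ...]
72337e+00, -1.07043697e-05,
        1.33101646e+00, -2.23399810e-01]), 'dq': array([-0.00079014,  0.00019885, -0.0008274 , -0.00046102,  0.00082703,
       -0.00010701]), 'joint_efforts': array([ 5.27570464e-04, -4.12158573e+01, -2.59905875e+01, -1.35708046e-04,
        4.54600731e-04, -2.41927609e-06]), 'tcp_pos': array([0.41151707, 0.32599297, 0.23127264]), 'tool_rot': array([[-6.20968920e-01,  7.83835185e-01, -6.04774778e-05],
       [ 7.83835187e-01,  6.20968919e-01, -4.04876984e-05],
       [ 5.81895142e-06, -7.25459775e-05, -9.99999997e-01]]), 'force': array([-0.82792835,  0.82401995, -0.20898173]), 'torque': array([ 0.00253911, -0.0134673 ,  0.00407675]), 'width': 0.08547937890334117}
```

View pics/side0.png

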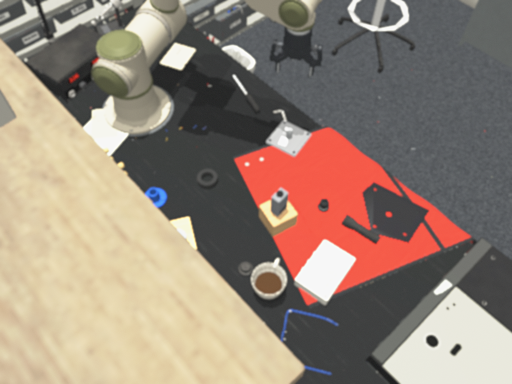

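View pics/top0.png

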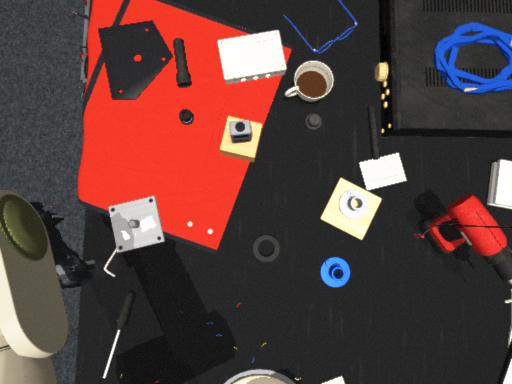

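```bash
cat > h.py <<'E'
import numpy as np,cv2
def ray(c,u,v,z):
    d=c["cam_to_world"][:3,:3]@np.linalg.solve(c["mtx"],[u,v,1.]); o=c["cam_to_world"][:3,3]
    return o+d*(z-o[2])/d[2]
def proj(c,p):
    T=np.linalg.inv(c["cam_to_world"]); q=T[:3,:3]@np.array(p,float)+T[:3,3]; q=c["mtx"]@q; return q[:2]/q[2]
def crop(c,u,v,r,k,fn):
    a=c["img"][max(0,v-r):v+r,max(0,u-r):u+r]; cv2.imwrite(fn,cv2.resize(a,None,fx=k,fy=k,interpolation=cv2.INTER_CUBIC))
E
python3 - <<'E'
from h import *
from cell import viewer
import pickle
c=viewer.camera("top");s=viewer.camera("side");pickle.dump((c,s),open("c0.pkl","wb"))
a=[]
for (u,v,r) in ((354,204,30),(136,223,30),(240,135,30)):
    a.append(cv2.resize(c["img"][v-r:v+r,u-r:u+r],(400,400),interpolation=cv2.INTER_CUBIC))
b=[]
for (u,v,r) in ((289,137,30),(279,205,30),(185,220,30)):
    b.append(cv2.resize(s["img"][v-r:v+r,u-r:u+r],(400,400),interpolation=cv2.INTER_CUBIC))
cv2.imwrite("pics/cr0.png",cv2.resize(np.vstack([np.hstack(a),np.hstack(b)]),(798,532)))
cv2.imwrite("pics/sl0.png",cv2.resize(a[0],(600,600)))
E
```

```text
(no output)
```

View pics/cr0.png

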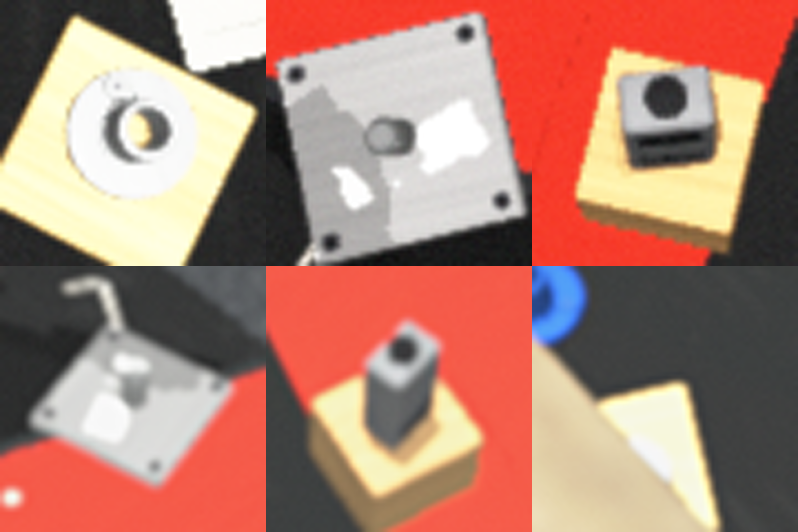

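View pics/sl0.png

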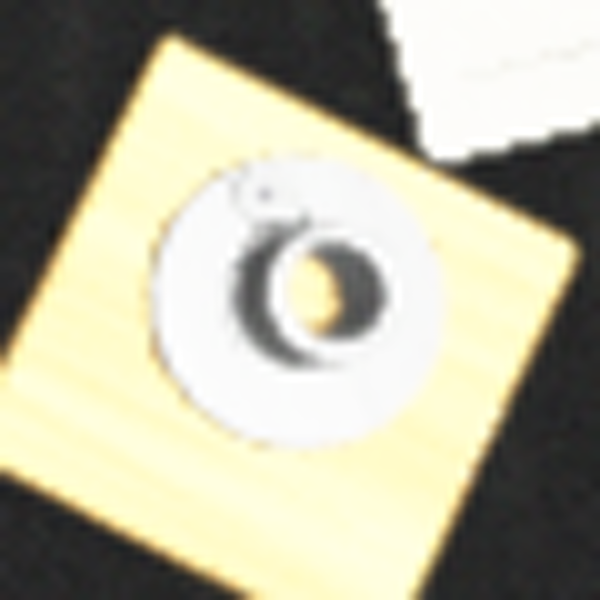

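Run:
```python
from h import *
import pickle
c,s=pickle.load(open("c0.pkl","rb"))
print("flange ctr z.020",ray(c,353.8,204.2,.020).round(4),"bore top z.052",ray(c,357.0,202.9,.052).round(4),"land",ray(c,350.5,193.2,.022).round(4))
def comp(img,u,v,r,k,marks,fn):
    a=cv2.resize(img[v-r:v+r,u-r:u+r],None,fx=k,fy=k,interpolation=cv2.INTER_CUBIC)
    return a
def z(c,u,v,r): return cv2.resize(c["img"][v-r:v+r,u-r:u+r],(600,600),interpolation=cv2.INTER_CUBIC)
a=np.hstack([z(c,136,223,30),z(s,289,137,30)]);cv2.imwrite("pics/base.png",cv2.resize(a,(800,400)))
a=np.hstack([z(c,240,137,30),z(s,279,205,30)]);cv2.imwrite("pics/gau.png",cv2.resize(a,(800,400)))
```

```text
flange ctr z.020 [ 0.4979 -0.2128  0.02  ] bore top z.052 [ 0.4989 -0.2115  0.052 ] land [ 0.5234 -0.2049  0.022 ]
```

View pics/base.png

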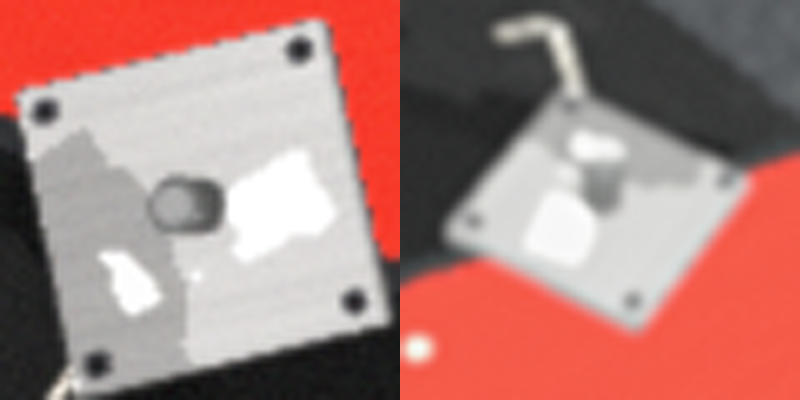

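View pics/gau.png

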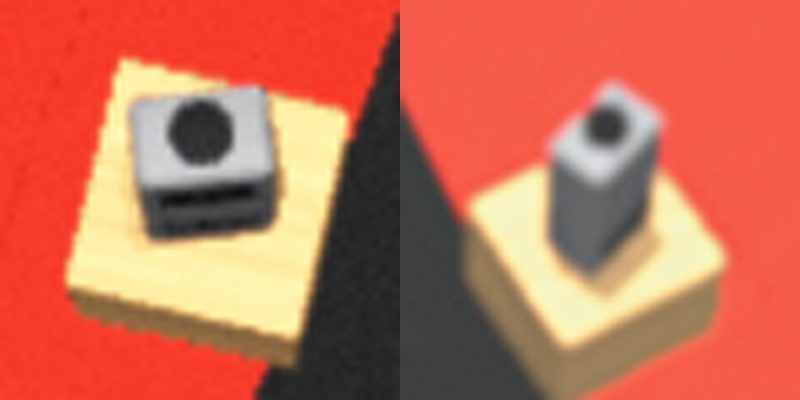

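Run:
```python
from h import *
import pickle
c,s=pickle.load(open("c0.pkl","rb"))
k=400/60
def P(cam,cx,cy,r,x,y,kk,z): return ray(cam,cx-r+(x+.5)/kk-.5,cy-r+(y+.5)/kk-.5,z).round(4)
print("base top screws",P(c,136,223,30,199,205,k,.0127),"spig",P(c,136,223,30,180,205,k,.042),"side screws",P(s,289,137,30,200.5,200.75,k,.0127))
print("flange",P(c,354,204,30,298,302,10,.018),"bore",P(c,354,204,30,328,289,10,.052),"land",P(c,354,204,30,265,192,10,.022))
t=[P(c,240,137,30,x,y,k,.143) for x,y in ((131,100),(265,88),(276,177),(140,187))]
print("gauge top",np.mean(t,0),[ (np.linalg.norm(t[i]-t[(i+1)%4]),np.degrees(np.arctan2(*(t[i]-t[(i+1)%4])[1::-1]))) for i in range(4)])
print("btn",P(c,240,137,30,201,132,k,.149), "side btn",P(s,279,205,30,206,126,k,.149))
h=[P(c,240,137,30,x,y,k,.063) for x,y in ((122,57),(350,108),(302,338),(67,287))];print("holder",np.mean(h,0))
h=[P(s,279,205,30,x-400,y,k,.063) for x,y in ((467,207),(725,260),(570,348))];print("holder side",(h[0]+h[1])/2)
for n,cam,q in (("top",c,[.5,-.212,.02]),("b",c,[.45,.285,.012]),("g",s,[.63,.05,.149])): print(n,proj(cam,q))
```

```text
base top screws [0.446  0.2931 0.0127] spig [0.4457 0.2908 0.042 ] side screws [0.4456 0.2928 0.0127]
flange [ 0.4991 -0.2123  0.018 ] bore [ 0.4999 -0.21    0.052 ] land [ 0.5244 -0.2038  0.022 ]
gauge top [0.643475 0.052275 0.143   ] [(np.float64(0.04126851099809635), np.float64(96.53950727416824)), (np.float64(0.02817126195256428), np.float64(7.957525226917158)), (np.float64(0.04169232543286593), np.float64(-84.49452214202165)), (np.float64(0.02741167634421507), np.float64(-172.8749836510982))]
btn [0.6437 0.0527 0.149 ] side btn [0.6454 0.0509 0.149 ]
holder [0.644425 0.051925 0.063   ]
holder side [0.64405 0.05165 0.063  ]
top [353.42665906 203.3071106 ]
b [139.12871743 221.64859447]
g [275.28015323 190.08650367]
```

>>> arm_command(targets="0.73 -4.48 -1.0 3.2;0.73 -4.48 -1.0 3.2;0.73 -4.48 -1.0 3.2;0.73 -4.48 -1.0 3.2;0.73 -4.48 -1.0 3.2;0.73 -4.48 -1.0 3.2;0.73 -4.48 -1.0 3.2;0.73 -4.48 -1.0 3.2;0.73 -4.48 -1.0 3.2;0.73 -4.48 -1.0 3.2;0.73 -4.48 -1.0 3.2;0.73 -4.48 -1.0 3.2", grip=6.5)

```text
t: 2.3
tcp_pos: [0.4991, -0.2136, 0.111]
tool_rot: [[-0.974, 0.227, 0.0], [0.227, 0.974, -0.0], [-0.0, -0.0, -1.0]]
force: [1.0, 0.9, -0.3]
width: 0.0651
```

>>> arm_command(targets="0 0 0 0;0 0 0 0")

```text
t: 2.5
tcp_pos: [0.4989, -0.212, 0.1109]
tool_rot: [[-0.973, 0.23, -0.001], [0.23, 0.973, 0.001], [0.001, 0.001, -1.0]]
force: [-0.5, -0.4, -0.5]
width: 0.0651
```

>>> arm_command(targets="0.04 0.05 -2 0;0 0 -2 0;0 0 -1.5 0;0 0 -1.5 0;0 0 -0.8 0;0 0 -0.5 0;0 0 0 0")

```text
t: 3.2
tcp_pos: [0.4995, -0.2106, 0.0283]
tool_rot: [[-0.974, 0.228, -0.0], [0.228, 0.974, 0.0], [0.0, 0.0, -1.0]]
force: [-0.4, 0.0, 0.2]
width: 0.0646
```

Run:
```python
from h import *
from cell import viewer,bot
c=viewer.camera("top");s=bot.sense();print(s["tcp_pos"],s["force"])
crop(c,354,204,50,6,"pics/g1.png")
```

```text
[ 0.49976334 -0.21084523  0.02875337] [-0.13904476 -0.16170785 -0.29689833]
```

View pics/g1.png

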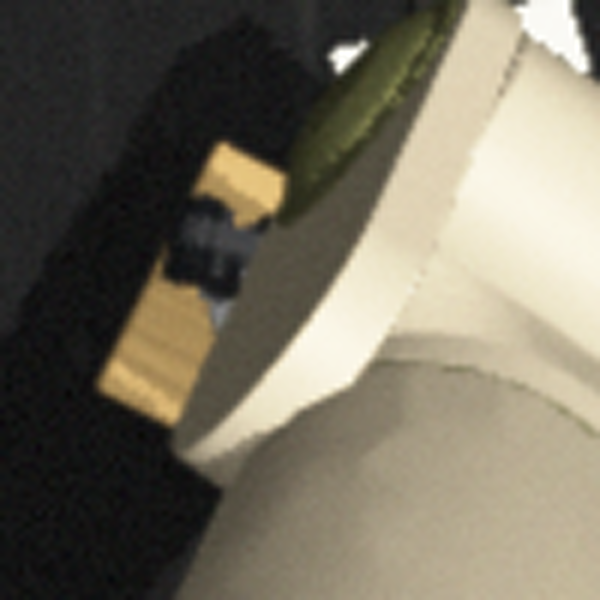

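The arm hides the sleeve; the fingers straddle where it was measured. I'll close.

>>> arm_command(targets="0 0 0 0;0 0 0 0;0 0 0 0;0 0 0 0;0 0 0 0;0 0 0 0;0 0 0 0;0 0 0 0", grip=2)

```text
t: 4.05
tcp_pos: [0.4999, -0.2114, 0.0293]
tool_rot: [[-0.973, 0.229, 0.001], [0.229, 0.973, -0.001], [-0.001, -0.001, -1.0]]
force: [-1.7, 0.8, 6.1]
width: 0.0304
```

>>> arm_command(targets="0 0 1 0;0 0 2 0;0 0 2 0;0 0 2 0;0 0 1 0;0 0 0 0")

```text
t: 4.65
tcp_pos: [0.5, -0.2114, 0.1096]
tool_rot: [[-0.974, 0.229, 0.002], [0.229, 0.974, -0.001], [-0.002, -0.001, -1.0]]
force: [-0.2, 0.9, -1.8]
width: 0.0305
```

Run:
```python
from h import *
from cell import viewer,bot
c=viewer.camera("top");d=viewer.camera("side");s=bot.sense();print(s["tcp_pos"],s["force"],s["width"])
a=np.hstack([cv2.resize(c["img"][150:260,300:410],(400,400)),cv2.resize(d["img"][150:260,130:240],(400,400))])
cv2.imwrite("pics/g2.png",a)
```

```text
[ 0.49915753 -0.21085634  0.10764151] [ 0.49467274  0.42687413 -2.32989148] 0.030132249364842045
```

View pics/g2.png

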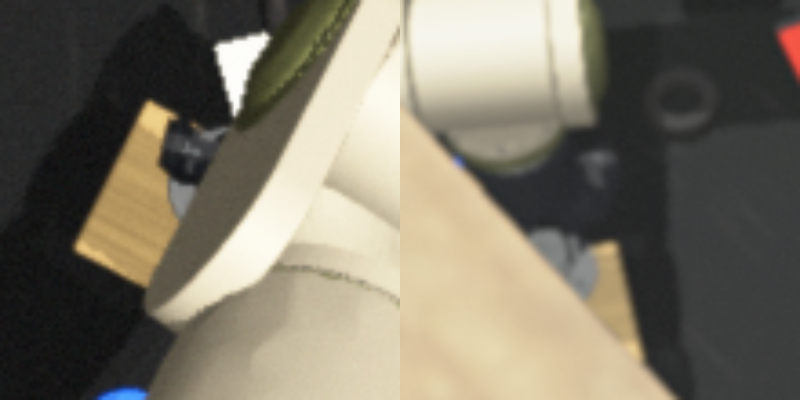

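>>> arm_command(targets="-0.45 3.0 0 0;-0.45 4.5 0 0;-0.45 4.7 0 0;-0.45 4.7 0 0;-0.45 4.7 0 0;-0.45 4.7 0 0;-0.45 4.7 0 0;-0.45 4.7 0 0;-0.45 4.7 0 0;-0.45 4.5 0 0;-0.45 3.5 0 0;-0.45 2.0 0 0")

```text
t: 5.95
tcp_pos: [0.4443, 0.2952, 0.107]
tool_rot: [[-0.974, 0.226, -0.002], [0.226, 0.974, -0.0], [0.002, -0.001, -1.0]]
force: [-0.1, -1.4, -0.9]
width: 0.0303
```

>>> arm_command(targets="0 0 0 0;0 0 -1 0;0 0 -1 0;0 0 0 0;0 0 0 0")

```text
t: 6.45
tcp_pos: [0.4456, 0.2922, 0.0878]
tool_rot: [[-0.973, 0.23, -0.001], [0.23, 0.973, -0.0], [0.001, -0.001, -1.0]]
force: [-0.5, 0.8, -2.0]
width: 0.0303
```

```bash
cat > look.py <<'E'
from h import *
from cell import viewer,bot
import sys
n=sys.argv[1]; 
a=[]
for i,nm in enumerate(("top","side")):
    u,v,r=map(int,sys.argv[2+3*i:5+3*i])
    c=viewer.camera(nm); a.append(cv2.resize(c["img"][v-r:v+r,u-r:u+r],(400,400),interpolation=cv2.INTER_CUBIC))
    import pickle; pickle.dump(c,open(f"{n}_{nm}.pkl","wb"))
cv2.imwrite(f"pics/{n}.png",np.hstack(a))
s=bot.sense();print(s["t"],s["tcp_pos"].round(4),s["force"].round(1),s["torque"].round(2),s["width"].round(4),np.degrees(np.arctan2(s["tool_rot"][1,1],s["tool_rot"][0,1])))
E
python3 look.py p1 136 223 50 289 127 50
```

```text
Traceback (most recent call last):
  File "look.py", line 11, in <module>
    s=bot.sense();print(s["t"],s["tcp_pos"].round(4),s["force"].round(1),s["torque"].round(2),s["width"].round(4),np.degrees(np.arctan2(s["tool_rot"][1,1],s["tool_rot"][0,1])))
                                                                                              ^^^^^^^^^^^^^^^^
AttributeError: 'float' object has no attribute 'round'
```

View pics/p1.png

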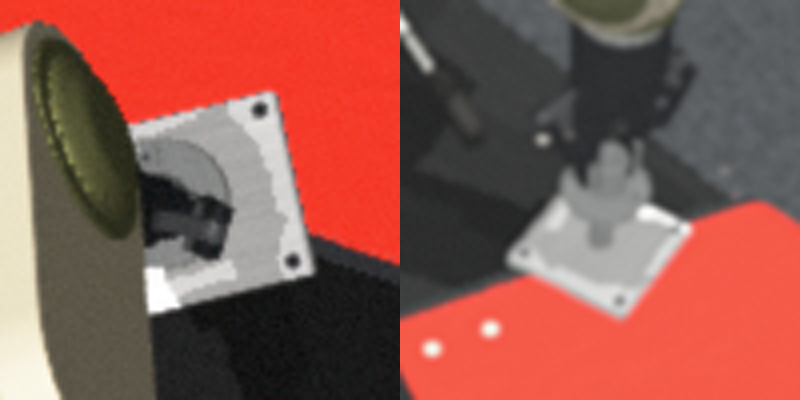

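```bash
sed -i 's/s\["width"\].round(4)/round(s["width"],4)/' look.py
python3 - <<'E'
from h import *
import pickle
out=[]
for n,(u,v,r) in (("top",(136,223,30)),("side",(289,127,25))):
    c=pickle.load(open(f"p1_{n}.pkl","rb"));k=600/(2*r)
    im=cv2.resize(c["img"][v-r:v+r,u-r:u+r],(600,600),interpolation=cv2.INTER_CUBIC)
    raw=im.copy()
    t=np.linspace(0,2*np.pi,60)
    def dr(x,y,z,R,col):
        p=np.array([proj(c,[x+R*np.cos(a),y+R*np.sin(a),z]) for a in t]); p=(p-[u-r,v-r]+.5)*k-.5
        cv2.polylines(im,[p.round().astype(int)],True,col,1)
    x,y,zb=.4456,.2922,.0878-.0173
    dr(x,y,zb+.008,.035,(0,255,0));dr(x,y,zb+.0,.035,(0,128,0));dr(x,y,zb+.040,.016,(0,255,0))
    dr(.4458,.2925,.012,.010,(255,0,0));dr(.4458,.2925,.037,.010,(255,0,0))
    out+= [im]
    if n=="side": out+=[raw]
cv2.imwrite("pics/ov1.png",cv2.resize(np.hstack(out[:2]),(800,400)));cv2.imwrite("pics/ov1s.png",out[2])
E
```

```text
(no output)
```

View pics/ov1.png

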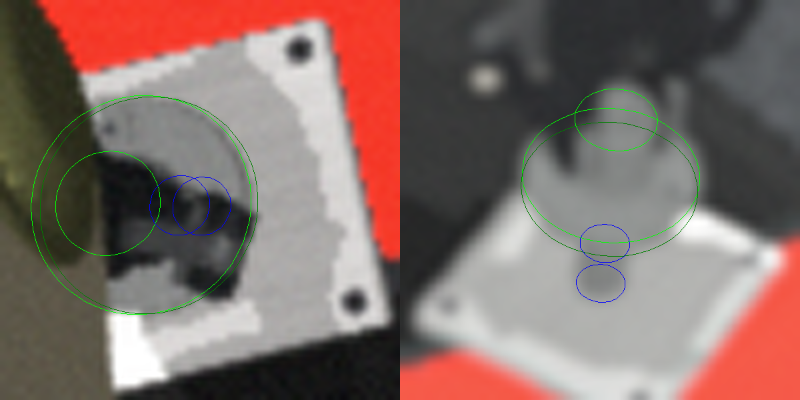

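View pics/ov1s.png

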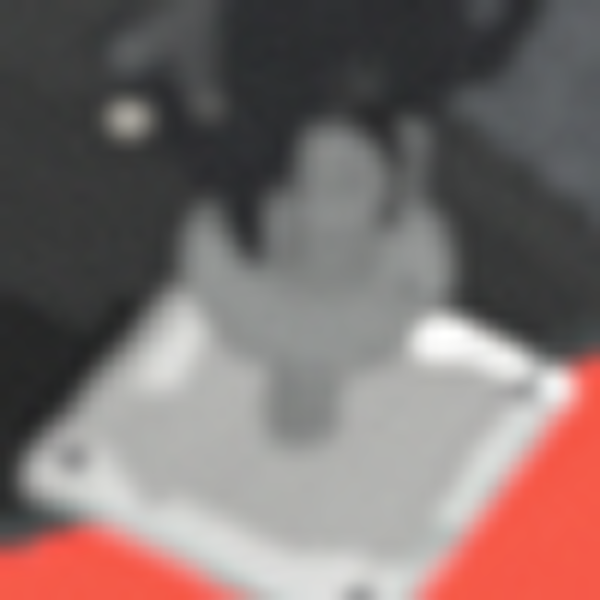

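>>> arm_command(targets="0 0 -0.8 0;0 0 -0.8 0;0 0 -0.7 0;0 0 -0.4 0;0 0 -0.4 0;0 0 -0.4 0;0 0 0 0")

```text
t: 7.25
tcp_pos: [0.4454, 0.2928, 0.0528]
tool_rot: [[-0.974, 0.228, -0.001], [0.228, 0.974, -0.0], [0.001, -0.0, -1.0]]
force: [-0.3, -0.7, -1.6]
width: 0.0298
```

>>> arm_command(targets="0 0 -0.4 0;0 0 -0.4 0;0 0 -0.4 0;0 0 -0.4 0;0 0 -0.3 0;0 0 -0.2 0;0 0 0 0")

```text
t: 7.95
tcp_pos: [0.4454, 0.2928, 0.032]
tool_rot: [[-0.974, 0.229, -0.0], [0.229, 0.974, -0.0], [0.0, -0.0, -1.0]]
force: [0.1, -2.3, -2.9]
width: 0.0304
```

```bash
python3 look.py p2 136 223 40 289 127 40
```

```text
8.05 [0.4454 0.2928 0.0322] [ 0.5 -0.9 -3.1] [-0.2  -0.03  0.03] 0.0305 76.7917382648136
```

View pics/p2.png

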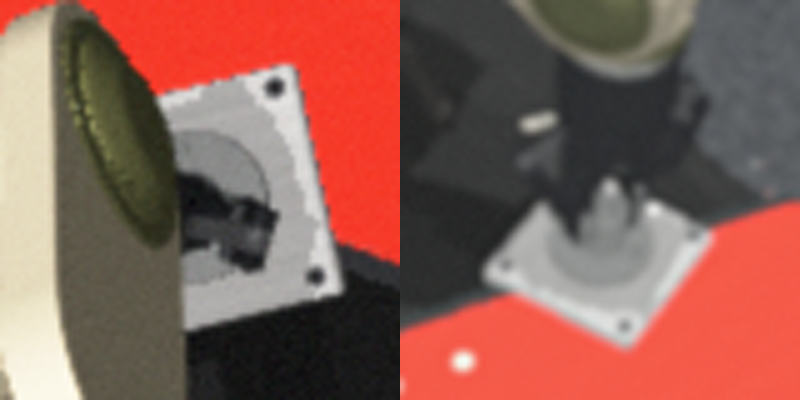

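Going on nicely; a few more millimetres in small steps until it bears.

>>> arm_command(targets="0 0 -0.1 0;0 0 -0.1 0;0 0 -0.1 0;0 0 0 0")

```text
t: 8.45
tcp_pos: [0.4457, 0.2929, 0.0293]
tool_rot: [[-0.974, 0.229, 0.0], [0.229, 0.974, 0.0], [-0.0, 0.0, -1.0]]
force: [0.3, -1.2, -1.4]
width: 0.03
```

>>> arm_command(targets="0 0 -0.1 0;0 0 -0.1 0;0 0 -0.1 0;0 0 0 0")

```text
t: 8.85
tcp_pos: [0.4457, 0.293, 0.0291]
tool_rot: [[-0.974, 0.228, 0.001], [0.228, 0.974, -0.0], [-0.001, 0.0, -1.0]]
force: [-10.9, -6.2, 30.6]
width: 0.0304
```

>>> arm_command(targets="0 0 0.2 0;0 0 0 0")

```text
t: 9.05
tcp_pos: [0.4457, 0.293, 0.0293]
tool_rot: [[-0.974, 0.228, 0.001], [0.228, 0.974, 0.0], [-0.001, 0.0, -1.0]]
force: [-4.1, -3.3, 11.1]
width: 0.0302
```

>>> arm_command(targets="0 0 0 0;0 0 0 0;0 0 0 0;0 0 0 0;0 0 0 0", grip=6)

```text
t: 9.55
tcp_pos: [0.4455, 0.2929, 0.0282]
tool_rot: [[-0.974, 0.229, -0.0], [0.229, 0.974, 0.0], [0.0, -0.0, -1.0]]
force: [-0.7, -1.2, -0.1]
width: 0.0602
```

>>> arm_command(targets="0 0 1 0;0 0 2 0;0 0 4 0;0 0 4 0;0 0 4 0;2 -3 2 0;3 -4 0 -6;3 -4 0 -6;3 -4 0 -6;3 -4 0 -6;2 -3 0 -6;0 0 0 -6")

```text
t: 10.75
tcp_pos: [0.6072, 0.0688, 0.1984]
tool_rot: [[-0.646, 0.763, 0.001], [0.763, 0.646, -0.001], [-0.001, -0.0, -1.0]]
force: [-0.4, 0.2, -0.7]
width: 0.0598
```

```bash
python3 look.py p3 136 223 30 289 137 30
```

```text
10.85 [0.6057 0.0721 0.1986] [0.9 0.1 0.2] [0.02 0.07 0.02] 0.0601 40.64778374253895
```

View pics/p3.png

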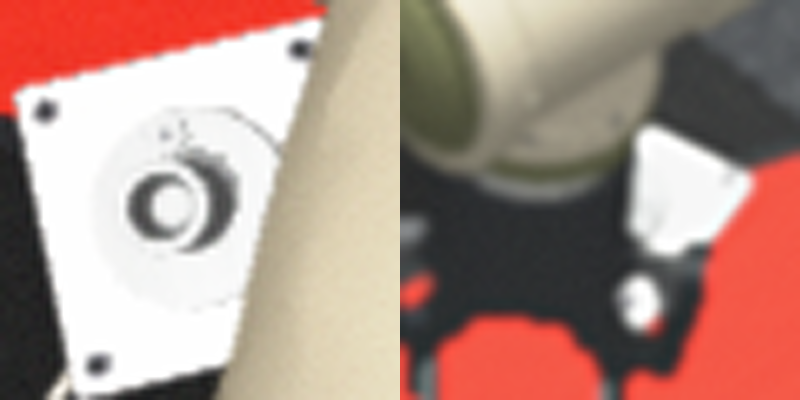

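Run:
```python
from h import *
import pickle
c=pickle.load(open("p3_top.pkl","rb"))
a=c["img"][195:245,108:158]; a=np.clip((a.astype(float)-150)*255/105,0,255).astype(np.uint8)
cv2.imwrite("pics/land.png",cv2.resize(a,(600,600),interpolation=cv2.INTER_CUBIC))
```

```text
(no output)
```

View pics/land.png

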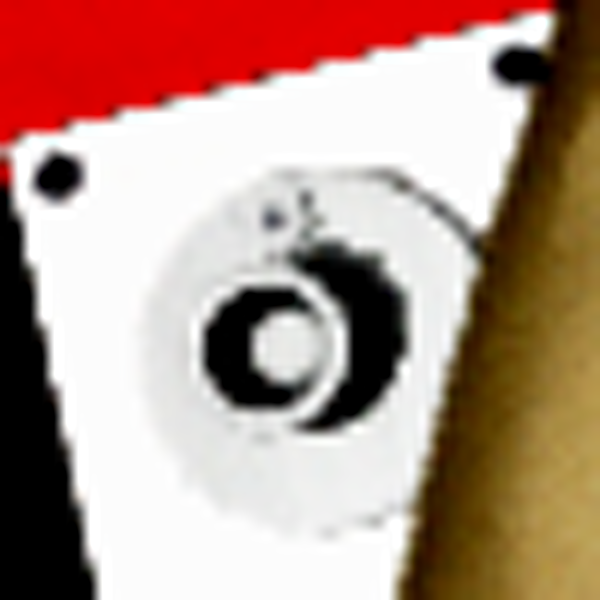

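Run:
```python
from h import *
import pickle
c=pickle.load(open("p3_top.pkl","rb"))
p=ray(c,130.5,212.6,.022);print(p, p[:2]-[.4457,.2928],np.linalg.norm(p[:2]-[.4457,.2928]))
```

```text
[0.47021886 0.30279127 0.022     ] [0.02451886 0.00999127] 0.026476402884490928
```

>>> arm_command(targets="0.77 -0.4 0 -6.7;0.77 -0.4 0 -6.7;0.77 -0.4 0 -6.7;0.77 -0.4 0 -6.7;0.77 -0.4 0 -6.5;0 0 0 0;0 0 0 0")

```text
t: 11.55
tcp_pos: [0.6436, 0.0536, 0.1986]
tool_rot: [[-0.136, 0.991, -0.0], [0.991, 0.136, 0.0], [0.0, -0.0, -1.0]]
force: [0.3, -0.6, -0.9]
width: 0.0599
```

```bash
python3 look.py p4 240 137 50 289 180 60
```

```text
11.65 [0.6436 0.0535 0.1986] [-0.8 -1.1  0.6] [ 0.03  0.05 -0.02] 0.06 7.70701785280859
```

View pics/p4.png

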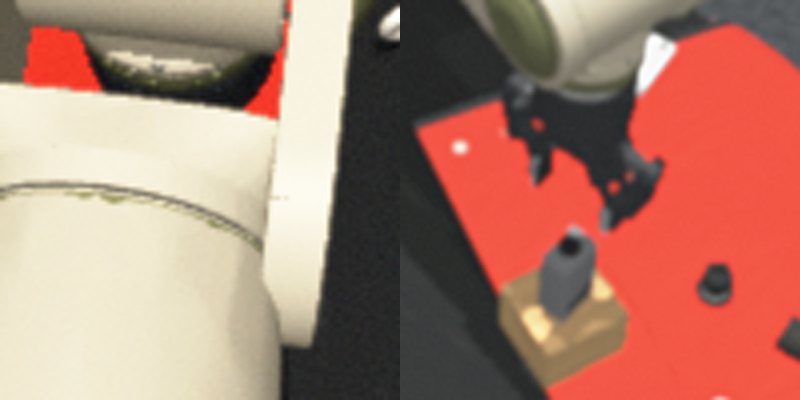

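Fingers at side-crop (540,170) and (610,215) straddle the gauge top (572,245). Descend and close.

>>> arm_command(targets="0.04 -0.15 -2 0;0 0 -2 0;0 0 -2 0;0 0 -2 0;0 0 -1.3 0;0 0 -0.6 0;0 0 0 0;0 0 0 0")

```text
t: 12.45
tcp_pos: [0.6448, 0.0515, 0.1003]
tool_rot: [[-0.131, 0.991, 0.001], [0.991, 0.131, -0.0], [-0.0, 0.001, -1.0]]
force: [-0.7, -0.9, 0.5]
width: 0.0599
```

```bash
python3 look.py p5 240 137 50 279 195 40
```

```text
12.55 [0.6448 0.0514 0.1003] [0.5 0.3 0.2] [-0.06  0.06  0.01] 0.0597 7.502774087981463
```

View pics/p5.png

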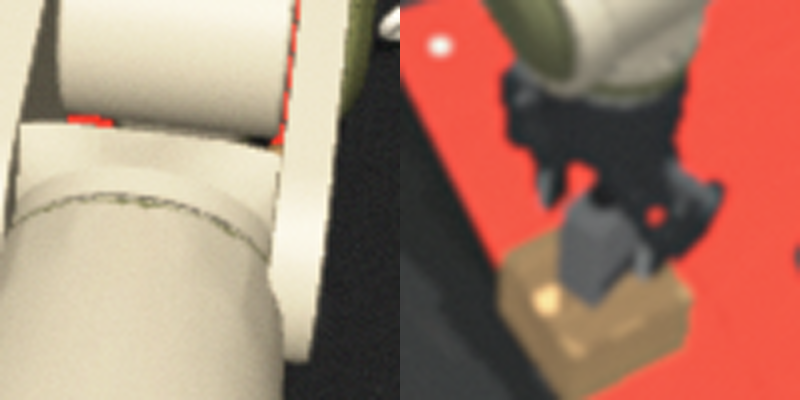

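>>> arm_command(targets="0 0 0 0;0 0 0 0;0 0 0 0;0 0 0 0;0 0 0 0;0 0 0 0", grip=2)

```text
t: 13.15
tcp_pos: [0.6446, 0.0514, 0.0998]
tool_rot: [[-0.13, 0.991, 0.001], [0.991, 0.13, -0.0], [-0.0, 0.001, -1.0]]
force: [-0.4, -1.1, 5.5]
width: 0.0293
```

>>> arm_command(targets="0 0 0.5 0;0 0 1 0;0 0 2 0;0 0 2 0;0 0 2 0;0 0 2 0;0 0 0.5 0;0 0 0 0;0 0 0 0;0 0 0 0")

```text
t: 14.15
tcp_pos: [0.644, 0.0514, 0.198]
tool_rot: [[-0.13, 0.991, -0.002], [0.991, 0.13, 0.0], [0.001, -0.002, -1.0]]
force: [0.7, 1.3, -2.7]
width: 0.0288
```

```bash
python3 look.py p6 240 137 50 279 175 50
```

```text
14.25 [0.6442 0.0514 0.1984] [ 1.   0.4 -2.4] [0.01 0.04 0.04] 0.0292 7.488115276294994
```

View pics/p6.png

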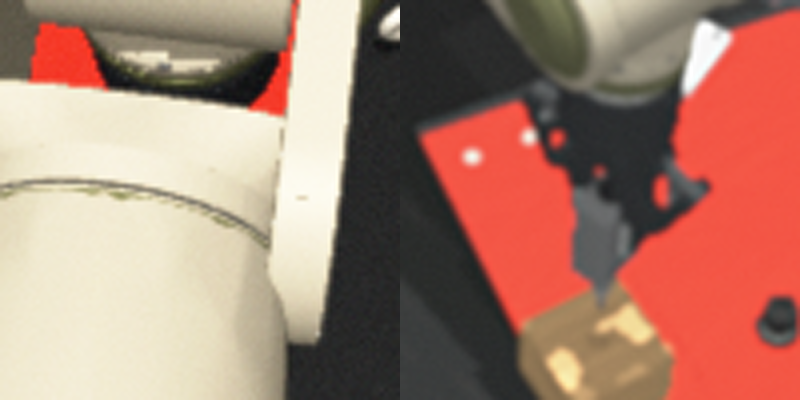

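>>> arm_command(targets="-1.1 1.6 0 0;-2 2.9 0 0;-2.4 3.4 0 0;-2.4 3.4 0 0;-2.4 3.4 0 0;-2.4 3.5 0 0;-2.4 3.5 0 0;-1.6 2.3 -1 0;-0.7 1.0 -1 0;0 0 -1 0;0 0 0 0;0 0 0 0")

```text
t: 15.45
tcp_pos: [0.4713, 0.3004, 0.1691]
tool_rot: [[-0.129, 0.992, -0.0], [0.992, 0.129, -0.0], [-0.0, -0.0, -1.0]]
force: [0.3, -0.1, -2.4]
width: 0.0294
```

```bash
python3 look.py p7 136 223 40 289 117 40
```

```text
15.55 [0.4713 0.3006 0.1696] [ 0.1 -0.2 -1.2] [-0.03 -0.01 -0.07] 0.0298 7.4023221338597915
```

View pics/p7.png

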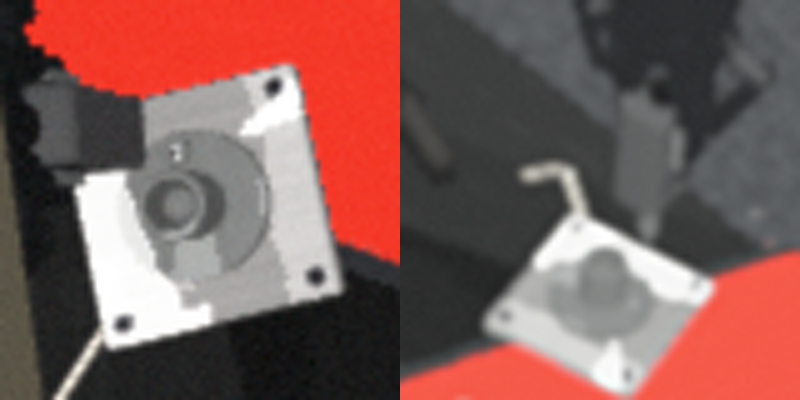

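Run:
```python
from h import *
import pickle
out=[]
for n,(u,v,r) in (("top",(131,213,12)),("side",(293,125,20))):
    c=pickle.load(open(f"p7_{n}.pkl","rb"));k=400/(2*r)
    im=cv2.resize(c["img"][v-r:v+r,u-r:u+r],(400,400),interpolation=cv2.INTER_CUBIC)
    im=cv2.normalize(im,None,0,255,cv2.NORM_MINMAX)
    for p,col in (([.4713,.3005,.1695-.092],(0,0,255)),([.4713,.3005,.1695-.092+.055],(0,0,255)),([.4702,.3025,.022],(0,255,0))):
        q=(proj(c,p)-[u-r,v-r]+.5)*k-.5; print(n,p,q.round(0)); cv2.circle(im,tuple(int(x) for x in q),2,col,-1)
    out.append(im)
cv2.imwrite("pics/z7.png",np.hstack(out))
```

```text
top [0.4713, 0.3005, 0.07750000000000001] [ 84. 176.]
top [0.4713, 0.3005, 0.1325] [-66. 156.]
top [0.4702, 0.3025, 0.022] [202. 201.]
side [0.4713, 0.3005, 0.07750000000000001] [249. 223.]
side [0.4713, 0.3005, 0.1325] [263. 103.]
side [0.4702, 0.3025, 0.022] [237. 331.]
```

View pics/z7.png

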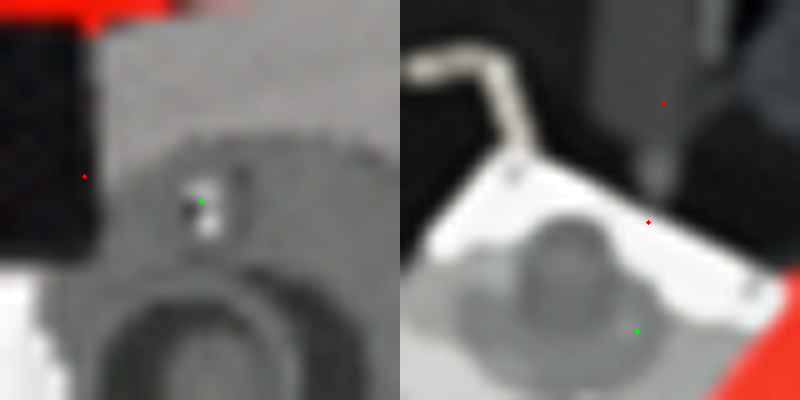

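Run:
```python
from h import *
import pickle
t=pickle.load(open("p7_top.pkl","rb"));print(ray(t,129.9,213.0,.022))
c=pickle.load(open(f"p7_side.pkl","rb"))
u,v,r=297,122,15;k=600/(2*r)
im=cv2.resize(c["img"][v-r:v+r,u-r:u+r],(600,600),interpolation=cv2.INTER_CUBIC)
im=cv2.LUT(im,np.array([255*(i/255)**.6 for i in range(256)]).astype(np.uint8))
for dz in (0,.012,.02,.055):
    q=(proj(c,[.4713,.3005,.0775+dz])-[u-r,v-r]+.5)*k-.5;print(dz,q.round()); cv2.circle(im,tuple(int(x) for x in q),2,(0,0,255),-1)
cv2.imwrite("pics/z7s.png",im)
```

```text
[0.46928338 0.30410771 0.022     ]
0 [318. 406.]
0.012 [325. 355.]
0.02 [329. 321.]
0.055 [347. 167.]
```

View pics/z7s.png

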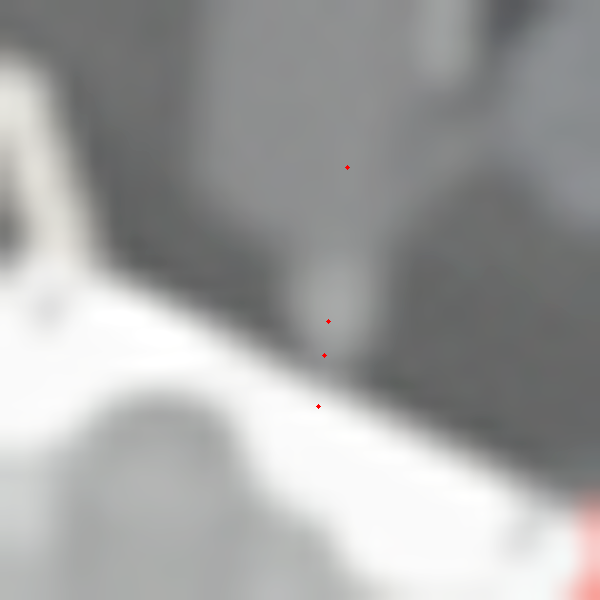

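>>> arm_command(targets="-0.1 0.1 -1.2 0;0 0 -1.2 0;0 0 -1.0 0;0 0 -0.8 0;0 0 -0.5 0;0 0 0 0;0 0 0 0")

```text
t: 16.25
tcp_pos: [0.4696, 0.3025, 0.1225]
tool_rot: [[-0.13, 0.991, 0.0], [0.991, 0.13, 0.0], [0.0, 0.0, -1.0]]
force: [0.5, 0.5, -2.0]
width: 0.0294
```

```bash
python3 look.py p8 131 213 25 293 130 25
python3 - <<'E'
from h import *
from cell import spotter
import pickle
for n in ("top","side"):
    c=pickle.load(open(f"p8_{n}.pkl","rb"))
    for q in ("land","gauge_tip"): print(n,q,[(round(d["conf"],2),np.round(d["location"],4).tolist()) for d in spotter.search_frame(q,c)][:3])
E
```

```text
16.35 [0.4697 0.3025 0.1228] [-0.6 -1.3 -2. ] [ 0.03 -0.    0.02] 0.0295 7.488977095346115
top land [(0.82, [0.341, -0.1677, 0.0103]), (0.68, [0.443, 0.2855, 0.014]), (0.59, [0.7005, 0.1831, 0.0256])]
top gauge_tip []
side land [(0.72, [0.4524, 0.2837, 0.0213]), (0.58, [0.3484, -0.1691, 0.0118])]
side gauge_tip []
```

View pics/p8.png

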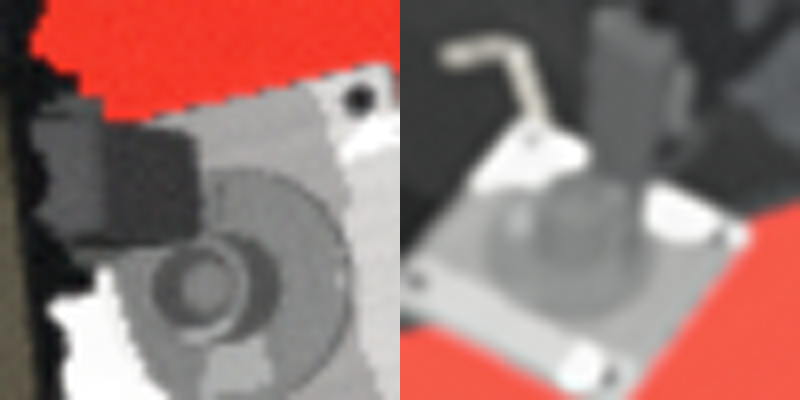

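```bash
cat > z.py <<'E'
from h import *
import pickle,sys
n=sys.argv[1];x,y,z=map(float,sys.argv[2:5])
c=pickle.load(open(f"{n}_side.pkl","rb"))
u,v,r=294,128,15;k=600/(2*r)
im=cv2.resize(c["img"][v-r:v+r,u-r:u+r],(600,600),interpolation=cv2.INTER_CUBIC)
im=cv2.LUT(im,np.clip((np.arange(256)-60)*1.9,0,255).astype(np.uint8))
g=im.copy()
for p,col in [([x,y,z+d],(0,0,255)) for d in (0,.012,.02,.055)]+[([.470,.3021,.022],(0,255,0))]:
    q=(proj(c,p)-[u-r,v-r]+.5)*k-.5;print(np.round(p,4),q.round()); cv2.circle(im,tuple(int(a) for a in q),2,col,-1)
cv2.imwrite(f"pics/{n}_z.png",im)
E
python3 z.py p8 .4697 .3025 .0307
```

```text
[0.4697 0.3025 0.0307] [357. 466.]
[0.4697 0.3025 0.0427] [363. 418.]
[0.4697 0.3025 0.0507] [367. 385.]
[0.4697 0.3025 0.0857] [384. 239.]
[0.47   0.3021 0.022 ] [352. 503.]
```

View pics/p8_z.png

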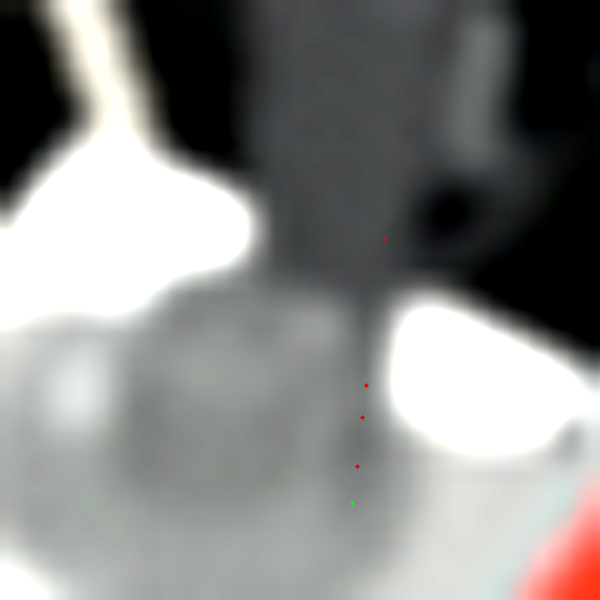

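>>> arm_command(targets="0 0 -0.4 0;0 0 -0.3 0;0 0 -0.1 0;0 0 0 0;0 0 0 0")

```text
t: 17.05
tcp_pos: [0.4695, 0.3024, 0.1143]
tool_rot: [[-0.13, 0.991, 0.0], [0.991, 0.13, 0.0], [0.0, 0.0, -1.0]]
force: [-0.1, 0.2, -2.0]
width: 0.0292
```

>>> arm_command(targets="0 0 -0.2 0;0 0 -0.1 0;0 0 0 0;0 0 0 0")

```text
t: 17.45
tcp_pos: [0.4695, 0.3024, 0.1114]
tool_rot: [[-0.13, 0.991, 0.0], [0.991, 0.13, 0.0], [0.0, 0.0, -1.0]]
force: [0.6, -0.2, -0.9]
width: 0.0295
```

>>> arm_command(targets="0 0 -0.1 0;0 0 -0.1 0;0 0 0 0;0 0 0 0")

```text
t: 17.85
tcp_pos: [0.4695, 0.3024, 0.1094]
tool_rot: [[-0.13, 0.991, 0.0], [0.991, 0.13, 0.0], [0.0, 0.0, -1.0]]
force: [1.1, 0.6, -0.9]
width: 0.0294
```

>>> arm_command(targets="0 0 -0.1 0;0 0 -0.1 0;0 0 0 0;0 0 0 0")

```text
t: 18.25
tcp_pos: [0.4695, 0.3025, 0.1074]
tool_rot: [[-0.13, 0.991, 0.0], [0.991, 0.13, 0.0], [0.0, 0.0, -1.0]]
force: [1.2, 0.6, 0.5]
width: 0.0294
```

```bash
python3 - <<'E'
from cell import viewer,bot
import numpy as np
F=[]
for i in range(16):
    viewer.camera("side"); s=bot.sense(); F.append(s["force"])
print(np.mean(F,0),np.std(F,0)/4,s["tcp_pos"])
E
python3 look.py p9 131 213 25 293 130 25;python3 z.py p9 .4695 .3024 .022
```

```text
[1.2867792  0.3343287  0.56085951] [0.11528638 0.10212404 0.1291211 ] [0.46944442 0.30242442 0.10731491]
19.15 [0.4694 0.3025 0.1073] [1.5 1.2 0.5] [ 0.11 -0.37  0.02] 0.0296 7.490602981407373
[0.4695 0.3024 0.022 ] [352. 501.]
[0.4695 0.3024 0.034 ] [357. 453.]
[0.4695 0.3024 0.042 ] [361. 420.]
[0.4695 0.3024 0.077 ] [379. 276.]
[0.47   0.3021 0.022 ] [352. 503.]
```

View pics/p9.png

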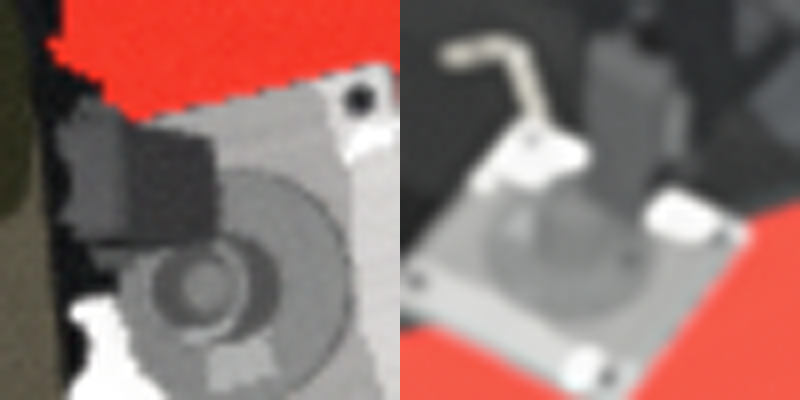

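View pics/p9_z.png

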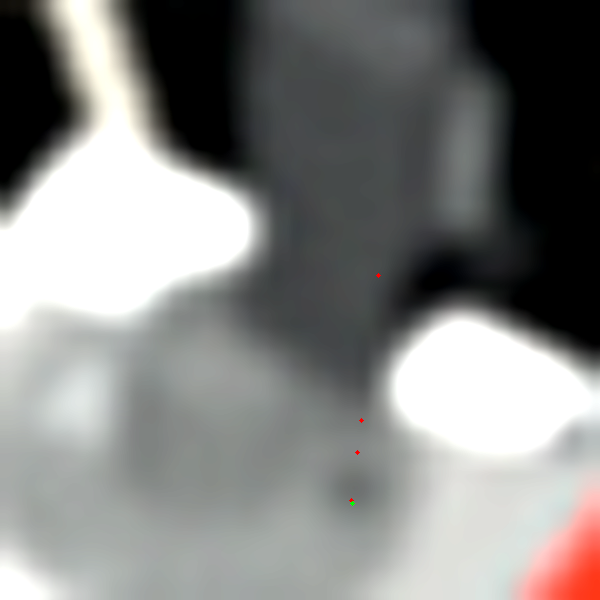

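>>> arm_command(targets="0.06 0 -0.05 0;0 0 0 0;0 0 0 0;0 0 0 0")

```text
t: 19.55
tcp_pos: [0.4698, 0.3024, 0.1067]
tool_rot: [[-0.13, 0.991, -0.001], [0.991, 0.13, -0.0], [-0.0, -0.001, -1.0]]
force: [-1.9, 0.6, 0.6]
width: 0.0292
```

```bash
python3 - <<'E'
from cell import viewer,bot
import numpy as np
F=[];T=[]
for i in range(16):
    viewer.camera("side"); s=bot.sense(); F.append(s["force"]);T.append(s["torque"])
print(np.mean(F,0),np.mean(T,0),s["tcp_pos"],s["t"])
E
python3 look.py p10 240 160 140 293 130 110
```

```text
[-1.28732627  0.2901611   0.75861486] [ 0.11405624  0.35309019 -0.0043033 ] [0.4699928  0.30239737 0.1067874 ] 20.35
20.45 [0.47   0.3024 0.1068] [-1.4  0.8  1.1] [ 0.05  0.4  -0.  ] 0.0289 7.486148490023175
```

View pics/p10.png

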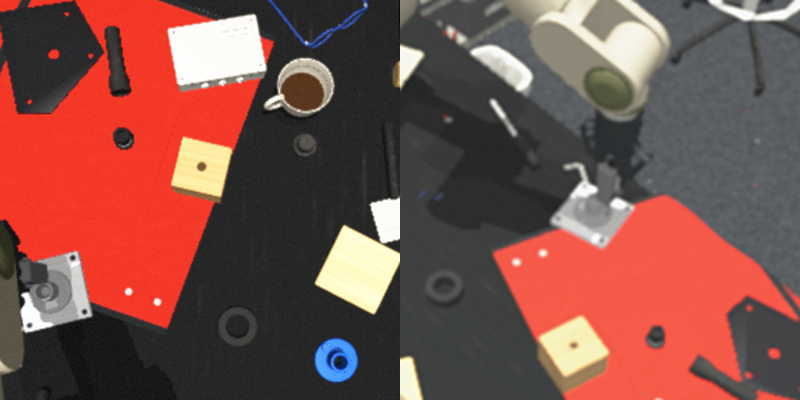

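```bash
python3 -c "
from cell import bot
print(bot.sign_off())"
```

```text
the job is handed in; nothing more can be done
None
```

I pushed the steel sleeve fully home on the spigot and let go of it. I then lifted the gauge from its holder and handed in with the gripper still holding it on the land, pressing lightly. The hand-in gave no verdict. The robot's clock stood at about 20.5 s of the 64 s.

**Sleeve:** It was the steel one on the plywood board, at pixel (354, 204) in the top picture; the blue look-alike at (336, 272) was left alone. I pressed it down until it bore on the plate with about 30 N. At that point the tool was at the height it had gripped the sleeve on the 12 mm board, to within 0.2 mm. A picture after release showed it seated.

**Gauge:**

| Check | Last reading |
|---|---|
| Contact height of the tip, worked out from the force | about 22 mm, which matches the top of the land |
| Rise in vertical force | about 2.8 N, so the plunger is about 6.9 mm in |
| Travel from where contact was expected | about 7.2 mm |
| Tool position (x, y) | (0.4700, 0.3024) |
| Best estimate of the land's middle (x, y) | (0.4700, 0.3021) |

**Bystanders:** In the last pictures the tape roll, bearing post and rubber foot looked undisturbed. I never brought the arm near the marker, and I did not measure any of their positions again.

**What was less certain:**
- My readings of the land's middle differed by 2 to 3 mm, within the 5 mm allowed.
- The finder reported the gauge tip in neither picture, and its positions for the land were well off, so I did not use them.
- A sideways force of about 1.3 N remains at the tip. It reversed when I shifted the tool 0.6 mm, so I took it as friction rather than the stem touching the sleeve's tube.

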